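Change over the specimen trays at the microscope bench

TASK

Two low tray units stand on the bench: push the narrower tray, the one with the round dishes that has been left part-way out, fully home; then hook a fingertip behind the raised lip of the wider tray, the one with the glass slides, and draw it out along its rails as far as it goes. Use only the fingertips or the outside of the fingers: do not pinch a lip between them, and leave the jar, the loose petri dish and the slide box where they are.

Things in the scene. Friction and masses are not known exactly. Their poses are not given: they have to be found in the camera images.
- slide_unit: The wider tray unit; its tray carries eight glass microscope slides lying flat. Fixed rail bed 170 mm wide, 6 mm high, x -200 to +100 mm, with side rails 16 mm high; over x -36 to +106 a fixed clear-topped hood 63 mm high. Origin: on the bench on the middle line; z up. The tray slides out along the unit's -x, roughly towards the robot (unit turned up to 10 degrees).
- slide_tray (a joint): How far the slide tray is drawn out, m: 0 fully home, 0.11 fully out, hard stops at both. About 2 N of friction; stays where left. Starts nearly home (0 to 0.015).
- slide_lip_in (a point): Point on the slide tray's upright lip (150 mm wide, 6 mm thick, rising 30 mm above the tray floor): middle of the top edge of the lip's rear face, 42 mm above the bench; at unit x = -94 mm minus the joint value. Hook here and pull to -x. Behind it (+x) the tray is empty and open from above for 58 mm or more, up to the hood; tray floor 12 mm above the bench.
- slide_lip_out (a point): Point on the slide tray's upright lip (150 mm wide, 6 mm thick, rising 30 mm above the tray floor): middle of the top edge of the lip's front face, 42 mm above the bench; at unit x = -100 mm minus the joint value. Faces -x.
- dish_unit: The narrower tray unit; its tray carries two round dishes 56 mm across, 12 mm high. Fixed rail bed 120 mm wide, 6 mm high, x -200 to +100 mm, with side rails 16 mm high; over x -36 to +106 a fixed clear-topped hood 63 mm high. Origin: on the bench on the middle line; z up. The tray slides out along the unit's -x, roughly towards the robot (unit turned up to 10 degrees).
- dish_tray (a joint): How far the dish tray is drawn out, m: 0 fully home, 0.11 fully out, hard stops at both. About 2 N of friction; stays where left. Starts part-way out (0.05 to 0.09).
- dish_lip_in (a point): Point on the dish tray's upright lip (100 mm wide, 6 mm thick, rising 30 mm above the tray floor): middle of the top edge of the lip's rear face, 42 mm above the bench; at unit x = -94 mm minus the joint value. Behind it the tray is empty for 58 mm or more; tray floor 12 mm above the bench.
- dish_lip_out (a point): Point on the dish tray's upright lip (100 mm wide, 6 mm thick, rising 30 mm above the tray floor): middle of the top edge of the lip's front face, 42 mm above the bench; at unit x = -100 mm minus the joint value. Faces -x; push it to +x to shut the tray. Before it lies only the bare rail bed.
- jar: Bystander, loose: glass jar with black cap, 54 mm across, 75 mm high, on the bench outside the tray unit at +y. Origin: centre of its underside.
- petri: Bystander, loose: closed petri dish, 94 mm across, 16 mm high, on the bench outside the tray unit at -y. Origin: centre of its underside.
- slidebox: Bystander, loose: grey slide box 42 x 82 mm, 32 mm high, on the bench between the robot and the units. Origin: centre of its underside.

How it is judged (in metres and radians):
On the way, in this order (a step that is already met when the one before it is completed fails the run):
1. the narrower (dish) tray is pushed home (within 6 mm) while the wider one is still in (value of joint dish_tray below 0.006 m and value of joint slide_tray below 0.03 m), for 0.1 s.
2. a fingertip pulls on the rear face of the wider (slide) tray's lip while the tray is on its way out (20 to 90 mm) (contact force between the fingers and slide_tray_c0 above 0.3 N and value of joint slide_tray between 0.02 and 0.09 m), for 0.04 s.
3. the slide tray is fully out (within 7 mm of its stop) (value of joint slide_tray above 0.103 m), for 0.2 s.
At the end, for the whole second after the job is handed in: The dish tray is home (value under 0.006 m), the slide tray is out (over 0.103 of 0.11 m), both at rest, and the jar, petri dish and slide box are within 20 mm of where they began (value of joint dish_tray below 0.006 m and value of joint slide_tray above 0.103 m and velocity of joint slide_tray between -0.01 and 0.01 m/s and velocity of joint dish_tray between -0.01 and 0.01 m/s and distance of each of jar, petri, slidebox from where it was at the start of the episode below 0.02 m); the robot touches nothing.
It fails at once if a lip is pinched: fingers press on its front and rear face at once (over 2 N each) ((contact force between the fingers and slide_tray_c0 above 2 N and contact force between the fingers and slide_tray_c1 above 2 N) or (contact force between the fingers and dish_tray_c0 above 2 N and contact force between the fingers and dish_tray_c1 above 2 N)).
It fails at once if a bystander is shifted or lifted by more than 20 mm (distance of any of jar, petri, slidebox from where it was at the start of the episode above 0.02 m).
It also fails if it takes over 42 s, if anything falls off the work surface, if the arm or the gripper's body presses on something with over 40 N, if the wrist force passes 120 N, or if a joint passes its speed limit or range.

ROBOT

A 6-joint arm with a two-finger parallel gripper is mounted at the origin on the work surface. World frame = base frame: x ahead of the robot, y to its left, z up, the work surface at z = 0. Lengths are in m, angles in degrees, forces in N, time in s.
With the tool pointing down it reaches from about 0.3 to 0.95 m from the base axis. Payload 3.1 kg.
Tool frame: the origin (TCP) lies at the very end of the fingers, on their centre line; the grasp point (between the pads) lies 19 mm behind it; z points along the fingers, y is the line along which they close (so a half turn about z gives the same grasp; the last joint's range is limited). The gripper opens to 85 mm and grips with 20 to 120 N. Pads are 22 mm wide; open, the fingers measure 114 mm over their backs; the gripper's body (76 mm by 85 mm) begins 54 mm behind the grasp point. The pads swing forward as they close: fully open they stand 13 mm farther back than shut.
Start: joints at [-3.994, 17.653, 93.61, -0, 68.738, -3.994], TCP at [0.625, -0, 0.231] pointing down, gripper open.
Joint ranges: [-175.34, 175.34], [-45.06, 112.39], [2.9, 150.54], [-68.45, 248.45], [3.09, 151.38], [-168.51, 168.51]. Speed limits (degrees/s): [159.86, 159.86, 180, 180, 180, 180].

INTERFACE

Orientations are given as [roll, pitch, yaw] about the fixed x, y, z axes, in that order (R = Rz(yaw) Ry(pitch) Rx(roll)).
In Python, from plant import manip gives the robot as it stands. The module is installed in compiled form; this text tells all that it offers.
- The arm moves only by the tool jog_arm, never from a script. Its argument "moves" is a list of rows, each an object of numbers: "grip": the closure, from 0 (fully open) to 1 (shut); "tx", "ty", "tz": the shift along the tool's x, y, z in units of 0.08 m (1.0 is 0.08 m); "twist": the turn about the tool's z in units of pi rad (1.0 is pi rad). In form: [{"grip": .., "tx": .., "ty": .., "tz": .., "twist": ..}, ...]. A call has 1 to 12 rows; each row shifts and turns the commanded pose from where the row before left it, along the tool's axes as they then stand; what a row does not reach is not made up. A row lasts 1/12 s, in which the tool goes at most 41.7 mm and 7.16 degrees, less where a joint would pass 70% of its speed; a pose out of reach is approached as far as the arm can. A call with a number of a shift or a turn outside -1 to 1 is refused whole. A call with a gripper value outside its range is refused whole. The fingers move at their own pace and stop on an object; the grip force is fixed at half the most. Time passes only in rows, so rows that do not move let the fingers close. It gives the time, the measured TCP pose, the force, the opening and the grip force at its end, in the units of the state.
- manip.observe(): the state, without advancing time (a new reading comes with each control period).
- manip.snapshot(name): name is "scene" or "side" or "wrist"; returns a dict with "image" (480x640x3 uint8, red, green, blue), "camera_matrix" (3x3 intrinsics, pixels), "cam_to_world" (4x4, takes a point from camera to world coordinates). Camera axes: x right, y down, z forward; pixel columns grow to the right and rows downward; lengths in m; the calibration is good to about 2 mm. The wrist camera is an equidistant fisheye: a pixel r from the principal point sees the ray r / f radians off the axis. A picture is of the moment at which its call begins. There is no depth.
- manip.job_done(): hands the job in; it is judged then, once.
The state is a dict: "clock": time; "qpos": joint angles; "joint_velocities": joint speeds; "joint_torque": joint torques, N m; "eef_pos": TCP position; "tcp_rot": TCP orientation; "force": force on the tool from outside, world axes, zero at the start; "wrist_torque": the same for the moment, N m; "grip_width": finger opening in m; "grip_force": force on a finger pad.
Only numpy, scipy, OpenCV 4.12 (cv2) and the standard library are available. Lean on these libraries where they do the work, as an engineer would, in place of code of your own. Each camera call takes 0.05 s, during which the arm holds its last target. There are 200 camera calls.

## Working session

There is one attempt and no reset: what is moved stays moved. The work goes in short steps, Python scripts to look and compute and a tool call to move; the robot and the scene stay as the last step left them, time stands still between calls to the robot, and variables do not carry over. Pictures are saved under pics/ and viewed, at most 10 in all, crops included, and the job is handed in when it is done.

Besides the shell and the picture viewer there is one more tool, called after "Emit:" as name(argument=value, ...) on one line, values as JSON. jog_arm: Moves the arm, as the interface text tells. Its arguments: {"type":"object","properties":{"moves":{"type":"array"}},"required":["moves"]}

```bash
mkdir -p pics; cat > h.py <<'E'
import numpy as np, cv2
from plant import manip
def snap(n,f):
    s=manip.snapshot(n); cv2.imwrite('pics/'+f,s['image'][:,:,::-1]); np.savez('pics/'+f[:-4]+'.npz',**s); return s
def ray(f,u,v):
    s=np.load('pics/'+f+'.npz'); K=s['camera_matrix'];T=s['cam_to_world']
    d=np.linalg.inv(K)@[u,v,1.]; return T[:3,3],T[:3,:3]@d
def onz(f,u,v,z):
    o,d=ray(f,u,v); return o+d*(z-o[2])/d[2]
E
python3 - <<'E'
from h import *
for n in('scene','side'):
    s=snap(n,n+'0.png'); print(s['cam_to_world'].round(3).tolist())
print(manip.observe())
E
```

```text
[[-0.073, 0.774, -0.629, 1.54], [0.997, 0.046, -0.058, 0.065], [-0.016, -0.632, -0.775, 1.255], [0.0, 0.0, 0.0, 1.0]]
[[0.994, -0.032, 0.105, 0.447], [-0.106, -0.505, 0.857, -0.987], [0.025, -0.863, -0.505, 0.632], [0.0, 0.0, 0.0, 1.0]]
{'clock': 0.1, 'qpos': array([-3.99402507e+00,  1.77004475e+01,  9.36824270e+01, -1.03145785e-03,
        6.87367809e+01, -3.99244084e+00]), 'joint_velocities': array([-0.07917009, -0.17992881, -0.20877837, -0.07522771,  0.00943687,
       -0.02883515]), 'joint_torque': array([ 8.17496607e-05, -4.16405118e+01, -2.77644914e+01, -1.21622929e-04,
        4.01614045e-03,  3.27598855e-06]), 'eef_pos': array([6.24255131e-01, 1.38140208e-05, 2.30150117e-01]), 'tcp_rot': array([-1.79880568e+02, -7.37285843e-03,  8.99987832e+01]), 'force': array([ 0.71953407,  0.12765841, -1.10496315]), 'wrist_torque': array([-0.06323892,  0.0315543 , -0.03360219]), 'grip_force': 0.0, 'grip_width': 0.08536581179905996}
```

View pics/scene0.png

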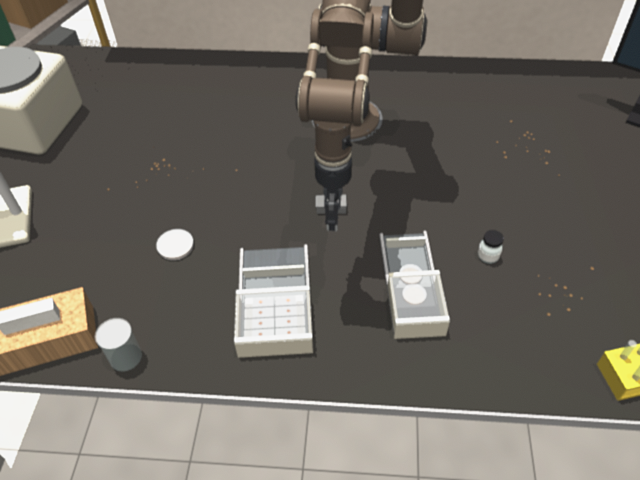

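View pics/side0.png

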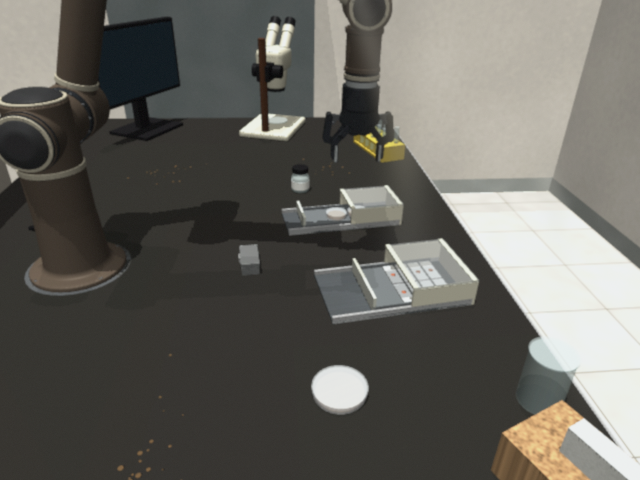

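The scene view shows the slide unit at about (275,300) with its lip at (272,272). The dish unit is at (415,285) with its lip at (406,240). The slide box is at (330,203), partly under the gripper, the jar at (490,247) and the petri dish at (175,244). The side view agrees, with the slide lip at (365,283), the dish lip at (300,212) and the box at (249,259).

```bash
python3 - <<'E'
from h import *
a=cv2.imread('pics/scene0.png')[190:365,225:455]; b=cv2.imread('pics/side0.png')[170:330,230:490]
cv2.imwrite('pics/c1.png',cv2.resize(a,None,fx=3.4,fy=3.4,interpolation=cv2.INTER_CUBIC))
cv2.imwrite('pics/c2.png',cv2.resize(b,None,fx=3,fy=3,interpolation=cv2.INTER_CUBIC))
E
```

```text
(no output)
```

View pics/c1.png

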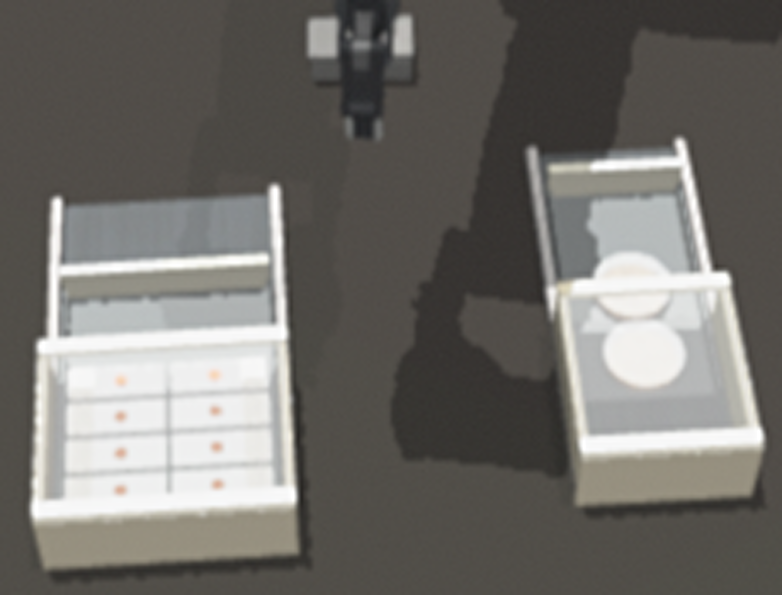

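View pics/c2.png

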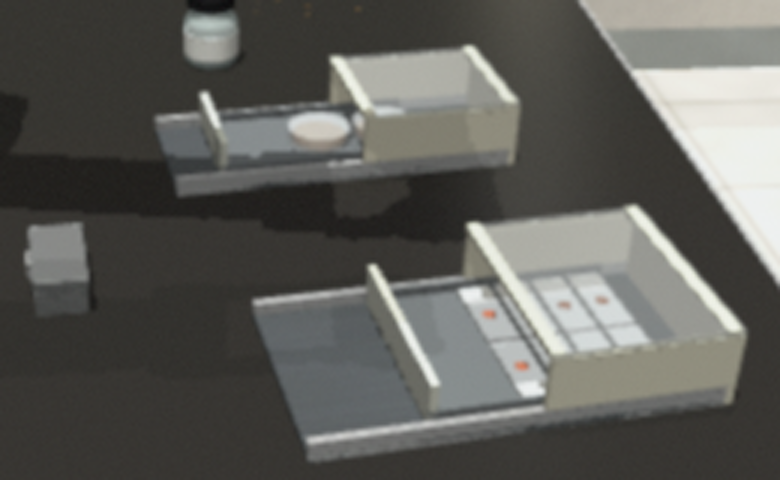

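```bash
cat > m.py <<'E'
from h import *
c1=lambda p,z:onz('scene0',225+(p[0]+.5)/3.4-.5,190+(p[1]+.5)/3.4-.5,z)
c2=lambda p,z:onz('side0',230+(p[0]+.5)/3-.5,170+(p[1]+.5)/3-.5,z)
P=lambda n,*a:print(n,[x[:2].round(4).tolist() for x in a])
for n,fl,fr,bl,br,l in(('slide',(38,340),(287,328),(33,518),(298,495),[(60,265),(268,255),(60,276),(268,266)]),
  ('dish',(553,287),(730,275),(580,452),(763,441),[(548,167),(683,157),(548,177),(685,168)])):
    q=[c1(p,.063) for p in(fl,fr,bl,br)]; P(n+' hood',*q)
    f=(q[0]+q[1])/2; b=(q[2]+q[3])/2; d=b-f
    yaw=np.arctan2(d[1],d[0]); e1=q[1]-q[0]; 
    print('len',np.linalg.norm(d),'yaw',np.degrees(yaw),'yaw from front edge',np.degrees(np.arctan2(-e1[0],e1[1])),'w',np.linalg.norm(e1))
    P(n+' lip front/rear',*[c1(p,.042) for p in l])
P('side slide lip',c2((372,266),.042),c2((436,384),.042)); P('side slide hood',c2((470,226),.063),c2((554,350),.063),c2((635,207),.063),c2((743,330),.063))
P('side dish lip',c2((204,95),.042),c2((222,142),.042)); P('side dish hood',c2((333,60),.063),c2((368,112),.063),c2((470,49),.063),c2((517,98),.063))
P('box side',c2((30,228),.032),c2((82,226),.032),c2((88,268),.032),c2((28,268),.032))
P('box scene',c1((308,52),.032),c1((413,52),.032),c1((308,18),.032),c1((413,14),.032))
P('rail ends slide',c1((57,198),.016),c1((273,187),.016)); P('rail ends dish',c1((532,148),.016),c1((680,140),.016))
E
python3 m.py
```

```text
slide hood [[0.7124, -0.2242], [0.6919, -0.0541], [0.852, -0.2045], [0.8241, -0.0351]]
len 0.13726858942189116 yaw 8.099494867817262 yaw from front edge 6.889984827010908 w 0.1713700792390922
slide lip front/rear [[0.6315, -0.2243], [0.6134, -0.0756], [0.6413, -0.2227], [0.6233, -0.0747]]
dish hood [[0.6455, 0.1282], [0.6276, 0.2515], [0.7798, 0.1472], [0.7638, 0.2673]]
len 0.13639311151419875 yaw 7.357172048684414 yaw from front edge 8.291478678855604 w 0.12460524362806677
dish lip front/rear [[0.5187, 0.1245], [0.5031, 0.2246], [0.5284, 0.1246], [0.5137, 0.2257]]
side slide lip [[0.6173, -0.0742], [0.6377, -0.2204]]
side slide hood [[0.6936, -0.0562], [0.7162, -0.2169], [0.828, -0.0362], [0.8512, -0.2034]]
side dish lip [[0.508, 0.2218], [0.5185, 0.1296]]
side dish hood [[0.6286, 0.2459], [0.6451, 0.1379], [0.7614, 0.2639], [0.7813, 0.1578]]
box side [[0.361, 0.0138], [0.4012, 0.0142], [0.4067, -0.0472], [0.3622, -0.0442]]
box scene [[0.4034, -0.0644], [0.3986, 0.0179], [0.3665, -0.0675], [0.3573, 0.0158]]
rail ends slide [[0.5492, -0.2427], [0.5288, -0.081]]
rail ends dish [[0.4786, 0.1133], [0.4639, 0.2262]]
```

Emit:
jog_arm(moves=[{"grip":1,"tx":0.26,"ty":-0.25,"tz":0,"twist":0},{"grip":1,"tx":0.26,"ty":-0.25,"tz":0,"twist":0},{"grip":1,"tx":0.26,"ty":-0.25,"tz":0,"twist":0},{"grip":1,"tx":0.26,"ty":-0.25,"tz":0,"twist":0},{"grip":1,"tx":0.26,"ty":-0.25,"tz":0,"twist":0},{"grip":1,"tx":0.26,"ty":-0.25,"tz":0,"twist":0},{"grip":1,"tx":0.26,"ty":-0.25,"tz":0,"twist":0},{"grip":1,"tx":0.26,"ty":-0.25,"tz":0,"twist":0},{"grip":1,"tx":0,"ty":0,"tz":0.2,"twist":-0.022},{"grip":1,"tx":0,"ty":0,"tz":0.3,"twist":-0.022},{"grip":1,"tx":0,"ty":0,"tz":0.3,"twist":0},{"grip":1,"tx":0,"ty":0,"tz":0.3,"twist":0}])

```text
clock: 1.1
eef_pos: [0.4647, 0.1667, 0.1425]
tcp_rot: [180.0, -0.0, 98.0]
force: [-0.2, -0.8, 0.4]
grip_width: -0.0002
grip_force: 0.0
```

Emit:
jog_arm(moves=[{"grip":1,"tx":0,"ty":0,"tz":0.29,"twist":0},{"grip":1,"tx":0,"ty":0,"tz":0.29,"twist":0},{"grip":1,"tx":0,"ty":0,"tz":0.29,"twist":0},{"grip":1,"tx":0,"ty":0,"tz":0.29,"twist":0},{"grip":1,"tx":0,"ty":0,"tz":0.29,"twist":0},{"grip":1,"tx":0,"ty":0,"tz":0,"twist":0},{"grip":1,"tx":0,"ty":0,"tz":0,"twist":0}])

```text
clock: 1.68
eef_pos: [0.4632, 0.1659, 0.0259]
tcp_rot: [-179.7, 0.0, 97.9]
force: [0.6, -0.1, -0.1]
grip_width: 0.0001
grip_force: 0.0
```

```bash
python3 - <<'E'
from h import *
s=snap('side','side1.png');print(manip.observe()['eef_pos'])
a=s['image'][150:250,250:380,::-1]; b=snap('scene','scene1.png')['image'][170:290,330:480,::-1]
f=lambda x:cv2.resize(x,(390,360),interpolation=cv2.INTER_CUBIC)
cv2.imwrite('pics/d1.png',np.hstack([f(a),f(b)]))
E
```

```text
[0.46484582 0.16634681 0.02734086]
```

View pics/d1.png

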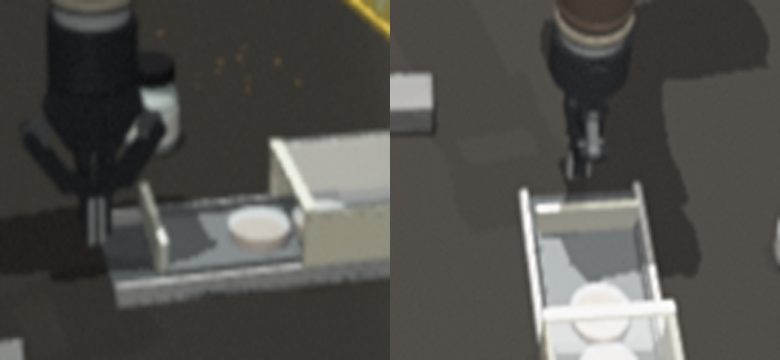

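The fingertips stand on the middle line, about 40 mm in front of the dish lip, and the way is clear. Pushing next.

Emit:
jog_arm(moves=[{"grip":1,"tx":0,"ty":0.15,"tz":0,"twist":0},{"grip":1,"tx":0,"ty":0.15,"tz":0,"twist":0},{"grip":1,"tx":0,"ty":0.1,"tz":0,"twist":0},{"grip":1,"tx":0,"ty":0.1,"tz":0,"twist":0},{"grip":1,"tx":0,"ty":0.1,"tz":0,"twist":0},{"grip":1,"tx":0,"ty":0.1,"tz":0,"twist":0},{"grip":1,"tx":0,"ty":0.1,"tz":0,"twist":0},{"grip":1,"tx":0,"ty":0.1,"tz":0,"twist":0},{"grip":1,"tx":0,"ty":0.1,"tz":0,"twist":0}])

```text
clock: 2.53
eef_pos: [0.5447, 0.1774, 0.0272]
tcp_rot: [-180.0, 0.0, 97.9]
force: [-2.6, -0.6, 1.8]
grip_width: -0.0001
grip_force: 1.2
```

Emit:
jog_arm(moves=[{"grip":1,"tx":0,"ty":0.1,"tz":0,"twist":0},{"grip":1,"tx":0,"ty":0.05,"tz":0,"twist":0}])

```text
clock: 2.7
eef_pos: [0.5576, 0.1791, 0.0272]
tcp_rot: [179.9, 0.0, 97.9]
force: [-2.0, -1.3, 2.0]
grip_width: 0.0001
grip_force: 1.1
```

Emit:
jog_arm(moves=[{"grip":1,"tx":0,"ty":0.04,"tz":0,"twist":0},{"grip":1,"tx":0,"ty":0.03,"tz":0,"twist":0}])

```text
clock: 2.87
eef_pos: [0.558, 0.1792, 0.0266]
tcp_rot: [-179.4, 0.0, 97.9]
force: [-13.2, -2.0, 11.2]
grip_width: 0.0001
grip_force: 6.7
```

Emit:
jog_arm(moves=[{"grip":1,"tx":0,"ty":0.03,"tz":0,"twist":0},{"grip":1,"tx":0,"ty":0,"tz":0,"twist":0}])

```text
clock: 3.03
eef_pos: [0.5579, 0.1792, 0.0265]
tcp_rot: [-179.1, 0.0, 97.9]
force: [-14.6, -3.2, 12.7]
grip_width: 0.0002
grip_force: 7.2
```

Emit:
jog_arm(moves=[{"grip":1,"tx":0,"ty":-0.2,"tz":0,"twist":0},{"grip":1,"tx":0,"ty":-0.2,"tz":0,"twist":0},{"grip":1,"tx":0,"ty":0,"tz":-0.3,"twist":0},{"grip":1,"tx":0,"ty":0,"tz":-0.3,"twist":0},{"grip":1,"tx":0,"ty":0,"tz":-0.3,"twist":0},{"grip":1,"tx":0,"ty":0,"tz":-0.3,"twist":0},{"grip":1,"tx":-0.42,"ty":0.1,"tz":0,"twist":0},{"grip":1,"tx":-0.42,"ty":0.1,"tz":0,"twist":0},{"grip":1,"tx":-0.42,"ty":0.1,"tz":0,"twist":0},{"grip":1,"tx":-0.42,"ty":0.1,"tz":0,"twist":0},{"grip":1,"tx":-0.42,"ty":0.1,"tz":0,"twist":0},{"grip":1,"tx":-0.42,"ty":0.1,"tz":0,"twist":0}])

```text
clock: 4.03
eef_pos: [0.6093, -0.0189, 0.1237]
tcp_rot: [179.8, 0.0, 97.9]
force: [1.0, -0.7, -0.7]
grip_width: 0.0005
grip_force: 0.0
```

Emit:
jog_arm(moves=[{"grip":1,"tx":-0.42,"ty":0.1,"tz":0,"twist":0},{"grip":1,"tx":-0.42,"ty":0.1,"tz":0,"twist":0},{"grip":1,"tx":-0.42,"ty":0.1,"tz":0,"twist":0},{"grip":1,"tx":-0.42,"ty":0.08,"tz":0,"twist":0},{"grip":1,"tx":0,"ty":0,"tz":0.2,"twist":0},{"grip":1,"tx":0,"ty":0,"tz":0.2,"twist":0},{"grip":1,"tx":0,"ty":0,"tz":0,"twist":0}])

```text
clock: 4.62
eef_pos: [0.6546, -0.1468, 0.0877]
tcp_rot: [-179.8, -0.1, 97.8]
force: [-0.8, 0.9, -0.8]
grip_width: -0.0001
grip_force: 0.0
```

```bash
python3 - <<'E'
from h import *
print(manip.observe()['eef_pos'])
a=snap('side','side2.png')['image'][150:330,290:490,::-1]; b=snap('scene','scene2.png')['image'][180:360,225:460,::-1]
f=lambda x:cv2.resize(x,(400,360),interpolation=cv2.INTER_CUBIC)
cv2.imwrite('pics/d2.png',np.hstack([f(a),f(b)]))
E
```

```text
[ 0.65455193 -0.14683521  0.08766272]
```

View pics/d2.png

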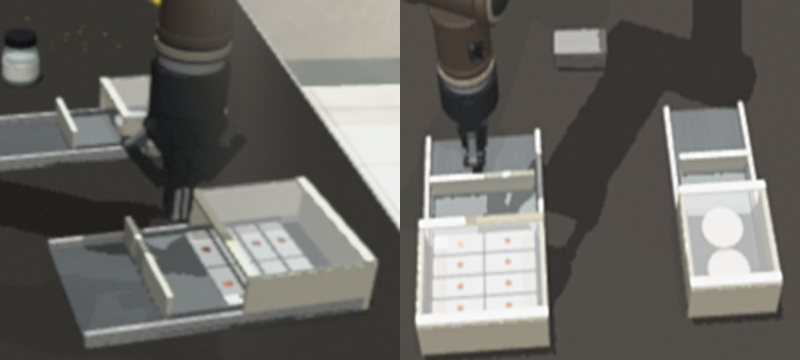

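The dish tray is home, with its lip right by the hood at about (715,160) in the crop. The fingertips hang above the empty part of the slide tray, behind its lip. Lowering next.

Emit:
jog_arm(moves=[{"grip":1,"tx":0,"ty":0.07,"tz":0.17,"twist":0},{"grip":1,"tx":0,"ty":0,"tz":0.2,"twist":0},{"grip":1,"tx":0,"ty":0,"tz":0.2,"twist":0},{"grip":1,"tx":0,"ty":0,"tz":0.1,"twist":0},{"grip":1,"tx":0,"ty":0,"tz":0.08,"twist":0},{"grip":1,"tx":0,"ty":0,"tz":0,"twist":0}])

```text
clock: 5.22
eef_pos: [0.6614, -0.1449, 0.0305]
tcp_rot: [-179.9, -0.0, 98.0]
force: [0.5, -0.1, 0.0]
grip_width: 0.0001
grip_force: 0.0
```

Emit:
jog_arm(moves=[{"grip":1,"tx":0,"ty":0,"tz":0.06,"twist":0},{"grip":1,"tx":0,"ty":-0.1,"tz":0,"twist":0},{"grip":1,"tx":0,"ty":-0.1,"tz":0,"twist":0},{"grip":1,"tx":0,"ty":-0.1,"tz":0,"twist":0},{"grip":1,"tx":0,"ty":-0.1,"tz":0,"twist":0},{"grip":1,"tx":0,"ty":-0.1,"tz":0,"twist":0}])

```text
clock: 5.72
eef_pos: [0.6221, -0.1512, 0.0272]
tcp_rot: [179.9, 0.0, 97.9]
force: [1.9, 0.5, 0.1]
grip_width: -0.0002
grip_force: 1.2
```

Emit:
jog_arm(moves=[{"grip":1,"tx":0,"ty":-0.1,"tz":0,"twist":0},{"grip":1,"tx":0,"ty":-0.1,"tz":0,"twist":0},{"grip":1,"tx":0,"ty":-0.1,"tz":0,"twist":0},{"grip":1,"tx":0,"ty":-0.1,"tz":0,"twist":0},{"grip":1,"tx":0,"ty":-0.1,"tz":0,"twist":0},{"grip":1,"tx":0,"ty":-0.1,"tz":0,"twist":0}])

```text
clock: 6.22
eef_pos: [0.5742, -0.1578, 0.0268]
tcp_rot: [180.0, 0.0, 97.9]
force: [2.4, 1.8, 1.3]
grip_width: 0.0
grip_force: 1.2
```

Emit:
jog_arm(moves=[{"grip":1,"tx":0,"ty":-0.1,"tz":0,"twist":0},{"grip":1,"tx":0,"ty":-0.05,"tz":0,"twist":0}])

```text
clock: 6.38
eef_pos: [0.5613, -0.1595, 0.0263]
tcp_rot: [-179.9, -0.0, 97.9]
force: [1.2, 0.7, 1.1]
grip_width: -0.0003
grip_force: 1.2
```

Emit:
jog_arm(moves=[{"grip":1,"tx":0,"ty":-0.05,"tz":0,"twist":0},{"grip":1,"tx":0,"ty":-0.04,"tz":0,"twist":0}])

```text
clock: 6.55
eef_pos: [0.5551, -0.1604, 0.0263]
tcp_rot: [-180.0, -0.0, 97.9]
force: [2.0, 0.2, 0.6]
grip_width: 0.0003
grip_force: 1.1
```

Emit:
jog_arm(moves=[{"grip":1,"tx":0,"ty":-0.04,"tz":0,"twist":0},{"grip":1,"tx":0,"ty":0,"tz":0,"twist":0}])

```text
clock: 6.72
eef_pos: [0.5514, -0.1607, 0.0261]
tcp_rot: [-179.9, -0.0, 97.9]
force: [0.6, 0.8, -0.1]
grip_width: 0.0002
grip_force: 0.2
```

Not at the stop yet, so I'll continue in small steps.

Emit:
jog_arm(moves=[{"grip":1,"tx":0,"ty":-0.04,"tz":0,"twist":0},{"grip":1,"tx":0,"ty":-0.04,"tz":0,"twist":0}])

```text
clock: 6.88
eef_pos: [0.5496, -0.1612, 0.0265]
tcp_rot: [179.5, 0.1, 97.8]
force: [15.5, 5.4, -10.5]
grip_width: -0.0
grip_force: 7.5
```

Emit:
jog_arm(moves=[{"grip":1,"tx":0,"ty":-0.03,"tz":0,"twist":0},{"grip":1,"tx":0,"ty":-0.03,"tz":0,"twist":0}])

```text
clock: 7.05
eef_pos: [0.5495, -0.1614, 0.0268]
tcp_rot: [178.9, 0.1, 97.7]
force: [23.6, 9.7, -17.4]
grip_width: -0.0001
grip_force: 11.9
```

That is the hard stop. I'll release to +x, then lift straight up.

Emit:
jog_arm(moves=[{"grip":1,"tx":0,"ty":0,"tz":0,"twist":0},{"grip":1,"tx":0,"ty":0.12,"tz":0,"twist":0},{"grip":1,"tx":0,"ty":0.13,"tz":0,"twist":0},{"grip":1,"tx":0,"ty":0,"tz":0,"twist":0},{"grip":1,"tx":0,"ty":0,"tz":-0.3,"twist":0},{"grip":1,"tx":0,"ty":0,"tz":-0.3,"twist":0},{"grip":1,"tx":0,"ty":0,"tz":-0.3,"twist":0},{"grip":1,"tx":0,"ty":0,"tz":-0.3,"twist":0},{"grip":1,"tx":0,"ty":0,"tz":-0.3,"twist":0},{"grip":1,"tx":0,"ty":0,"tz":0,"twist":0},{"grip":1,"tx":0,"ty":0,"tz":0,"twist":0},{"grip":1,"tx":0,"ty":0,"tz":0,"twist":0}])

```text
clock: 8.05
eef_pos: [0.5599, -0.1594, 0.1456]
tcp_rot: [-179.9, -0.0, 97.9]
force: [-0.7, -0.5, 0.3]
grip_width: -0.0001
grip_force: 0.0
```

```bash
python3 - <<'E'
from h import *
a=snap('side','side3.png')['image'][150:420,230:490,::-1]; b=snap('scene','scene3.png')['image'][180:360,225:510,::-1]
f=lambda x:cv2.resize(x,(400,400),interpolation=cv2.INTER_CUBIC)
cv2.imwrite('pics/d3.png',np.hstack([f(a),f(b)]))
E
```

```text
(no output)
```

View pics/d3.png

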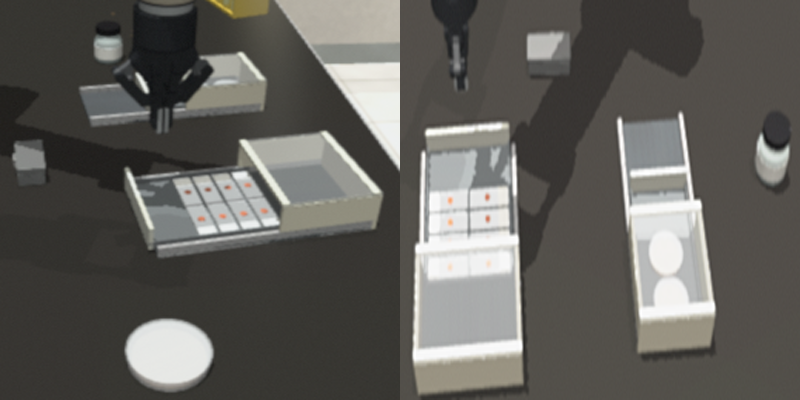

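The slide tray is fully out, its lip past the end of the rails at about (465,130) in the crop. The dish tray is home, the jar, petri dish and box haven't moved, and the arm is clear.

```bash
python3 -c "
from plant import manip
print(manip.job_done())"
```

```text
the job is handed in; nothing more can be done
None
```

The job is handed in: the dish tray was pushed home to its stop, the slide tray was then hooked by its lip and drawn out to its stop, and the last pictures show the jar, petri dish and slide box unmoved; the hand-in returned no verdict.

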